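Close the ring in the turnover holder and turn it over for the second inspection side

TASK

Two identical turnover holders stand on the vision bench; in the tray of one of them lies a steel ring, the other is empty. On the loaded one, swing the open lid fully shut over the ring; then take the grip pin at the side of the tray and carry the closed holder over on its axle until it lies flat on its other side, lid underneath and ring still inside, and let go. Carry it all the way down gently: do not let it fall over.

Things in the scene. Friction and masses are not known exactly. Their poses are not given: they have to be found in the camera images.
- handle (a point): Mid grip of the loaded holder's steel pin, 10 mm thick, that stands out of the tray's side: 32 mm to the tray, 26 mm to its 18 mm end disc; 34 mm above the bench at start and end. x: along the pin, outwards; z: up at the start; y: level, from axle to pin. The axle is parallel to the pin, 88 mm towards -y, same height. Lid hinge line: at y -74, z +9 mm, parallel to x; lid centred at x -74 mm.
- holder (a joint): Turn of the loaded holder (grey 84 mm square tray, 24 mm thick when shut, 0.3 kg) about its axle: 0 at the start, lid side up; pi = turned over, flat on the axle's other side, lid below. Stopped at both ends, little friction: let go on the way, it falls. The pin moves on a half circle of 88 mm radius. The fixed base plate, 120 x 220 x 10 mm, ends 14 mm short of the grip point along x.
- lid (a joint): Opening of the loaded holder's lid: 0 = shut on the tray, pi/2 = upright, 1.4 to 2.0 at the start (leaning back over the axle). Aluminium frame with clear window, 84 x 84 x 6 mm, hinged at mid-thickness on the tray's edge by the axle, no handle: push its outer face over to the pin's side and down. Stiff hinge (1.2 N at the free edge): it stays where left, also upside down. Shut, its top is 46 mm up.
- ring_center (a point): Centre of the loose steel ring, 56 mm outside, 24 mm inside diameter, 9 mm thick, 60 g, lying flat in the 66 x 66 x 12 mm square pocket of the loaded tray. It marks the loaded holder, need not be touched, and must stay in the pocket. z: its axis.

How it is judged (in metres and radians):
On the way:
1. the lid is shut over the ring (within 0.1 rad) while the holder still lies on its first side (within 0.2 rad) (value of joint lid below 0.1 rad and value of joint holder below 0.2 rad and x of ring_center in the frame of handle between -0.089 and -0.059 m and y of ring_center in the frame of handle between -0.047 and -0.017 m and z of ring_center in the frame of handle between -0.012 and 0.012 m), for 0.2 s.
At the end, for the whole second after the job is handed in: The loaded holder lies turned over on its other side (joint holder within 0.15 rad of pi) and at rest, its lid shut (joint lid under 0.15 rad), the ring in its pocket (within 15 mm along the tray and 12 mm across its thickness) (value of joint holder above 2.99 rad and value of joint lid below 0.15 rad and velocity of joint holder below 0.1 rad/s and x of ring_center in the frame of handle between -0.089 and -0.059 m and y of ring_center in the frame of handle between -0.047 and -0.017 m and z of ring_center in the frame of handle between -0.012 and 0.012 m); the robot touches nothing.
It fails at once if the holder falls: it turns faster than 6 rad/s (velocity of joint holder above 6 rad/s or velocity of joint holder below -6 rad/s).
It also fails if it takes over 58 s, if anything falls off the work surface, if the arm or the gripper's body presses on something with over 40 N, if the wrist force passes 120 N, or if a joint passes its speed limit or range.

ROBOT

A 6-joint arm with a two-finger parallel gripper is mounted at the origin on the work surface. World frame = base frame: x ahead of the robot, y to its left, z up, the work surface at z = 0. Lengths are in mm, angles in rad, forces in N, time in s.
With the tool pointing down it reaches from about 350 to 975 mm from the base axis. Payload 7.1 kg.
Tool frame: the origin (TCP) lies between the finger pads; the fingertips stand 19 mm ahead of it and the grasp point (between the pads) is the TCP (ctrl.tcp_to_tips is the distance from the TCP to the fingertips, in mm); z points along the fingers, y is the line along which they close (so a half turn about z gives the same grasp; the last joint's range is limited). The gripper opens to 88 mm and grips with 3 to 60 N. Pads are 20 mm wide; open, the fingers measure 115 mm over their backs; the gripper's body (75 mm by 178 mm) begins 61 mm behind the grasp point.
Start: joints at [-1.172, 0.423, 1.63, -0, 1.089, -0.019], TCP at [253.609, -571.216, 241.675] pointing down, gripper open.
Joint ranges: [-3, 3], [-0.9, 2.11], [0.09, 2.58], [-1.31, 4.45], [0.11, 2.69], [-2.54, 2.54]. Speed limits (rad/s): [2.39, 2.39, 3.01, 3.14, 3.14, 3.14].

INTERFACE

Orientations are given as a rotation vector (axis times angle).
In Python, from workcell import status, optics, ctrl gives the robot as it stands. The module is installed in compiled form; this text tells all that it offers.
- The arm moves only by the shell command python3 -m inch 'ROWS'. ROWS is JSON, a list that holds one entry, the list of rows, each a list of 7 numbers: the shift along the tool's x, y, z in mm, then the turn, a rotation vector about the tool's x, y, z in rad, then the opening in per cent of the stroke, from 0 (shut) to 100 (fully open). A call has 1 to 20 rows; each row is the pose to reach, as a shift and turn from the pose commanded when the call began, along the tool's axes at that moment; what a row does not reach only later rows make up. A row lasts 1/10 s, in which the tool goes at most 50 mm and 8.59 degrees, less where a joint would pass 70% of its speed; a pose out of reach is approached as far as the arm can. A call with a gripper value outside its range is refused whole. The fingers move at their own pace and stop on an object; the grip force is fixed at half the most. Time passes only in rows, so rows that repeat a pose let the fingers close. It gives the time, the measured TCP pose, the force, the opening and the grip force at its end, in the units of the state.
- status.get_obs(): the state, without advancing time (a new reading comes with each control period).
- optics.get_image(name): name is "side" or "top"; returns a dict with "frame" (480x640x3 uint8, red, green, blue), "fx", "fy", "cx", "cy" (pixels), "k1" (the pictures are not rectified: a ray, as slopes to the right and down, at radius r is drawn at 1 + k1 r^2 times it, then the intrinsics apply), "rvec" (rotation vector, rad) and "tvec" (3), from world to camera coordinates, as OpenCV has them. Camera axes: x right, y down, z forward; pixel columns grow to the right and rows downward; lengths in mm; the calibration is good to about 2 mm. A picture is of the moment at which its call begins. There is no depth.
- ctrl.close_job(): hands the job in; it is judged then, once.
The state is a dict: "t": time; "qpos": joint angles; "qvel": joint speeds; "joint_torque": joint torques, N m; "ee_pos": TCP position; "orientation": TCP orientation; "ft_force": force on the tool from outside, world axes, zero at the start; "moment": the same for the moment, N m; "width": finger opening in mm; "grasp_force": force on a finger pad.
Only numpy, scipy, OpenCV 4.12 (cv2) and the standard library are available. Lean on these libraries where they do the work, as an engineer would, in place of code of your own. Each camera call takes 0.05 s, during which the arm holds its last target. There are 200 camera calls.

## Working session

There is one attempt and no reset: what is moved stays moved. The work goes in short steps, Python scripts to look and compute and a shell command to move; the robot and the scene stay as the last step left them, time stands still between calls to the robot, and variables do not carry over. Pictures are saved under pics/ and viewed, at most 10 in all, crops included, and the job is handed in when it is done.

```bash
mkdir -p pics; cat > h.py <<'E'
import numpy as np,cv2
from workcell import status,optics,ctrl
from scipy.spatial.transform import Rotation as R
def cam(n):
    d=optics.get_image(n); return d
def ray(d,u,v):
    x,y=(u-d['cx'])/d['fx'],(v-d['cy'])/d['fy']
    a,b=x,y
    for _ in range(20):
        k=1+d['k1']*(a*a+b*b); a,b=x/k,y/k
    M=R.from_rotvec(np.array(d['rvec'])).as_matrix(); t=np.array(d['tvec'])
    return -M.T@t, M.T@np.array([a,b,1.])
def onz(d,u,v,z):
    o,r=ray(d,u,v); return o+r*(z-o[2])/r[2]
def proj(d,p):
    M=R.from_rotvec(np.array(d['rvec'])).as_matrix(); c=M@np.array(p,float)+np.array(d['tvec'])
    a,b=c[0]/c[2],c[1]/c[2]; k=1+d['k1']*(a*a+b*b)
    return np.array([a*k*d['fx']+d['cx'],b*k*d['fy']+d['cy']])
E
python3 - <<'E'
from h import *
for n in('side','top'):
    d=cam(n); cv2.imwrite(f'pics/{n}0.png',d['frame'][:,:,::-1]); print(n,ray(d,320,240),d['fx'],d['k1'])
o=status.get_obs(); print(o)
E
```

```text
side (array([ 304.76263728, -591.36036742,  444.22501706]), array([ 0.26700536,  0.82099751, -0.50479782])) 436.78897601547897 -0.07088966698645034
top (array([450.81020455,  30.5712633 , 800.5538875 ]), array([ 0.07388966,  0.01822801, -0.99722205])) 478.1644632558607 -0.0060288548985582965
{'t': 0.1, 'qpos': array([-1.17198415e+00,  4.23772351e-01,  1.63060551e+00,  2.57542503e-05,
        1.08864464e+00, -1.89942596e-02]), 'qvel': array([-0.00053893, -0.00102688, -0.00041561,  0.00239993,  0.00034022,
        0.00076368]), 'joint_torque': array([ 6.11561118e-04, -5.45608771e+01, -2.74325341e+01,  6.45531085e-02,
        1.86820782e-02, -1.69485827e-05]), 'ee_pos': array([ 253.44079232, -570.77300694,  240.97764721]), 'orientation': array([-3.07191720e+00, -6.51215285e-01,  3.88619036e-04]), 'ft_force': array([-0.59313203, -0.1534608 ,  0.48720091]), 'moment': array([-0.00907717, -0.02305006,  0.02488634]), 'grasp_force': 0.0, 'width': 88.02287618390338}
```

View pics/side0.png

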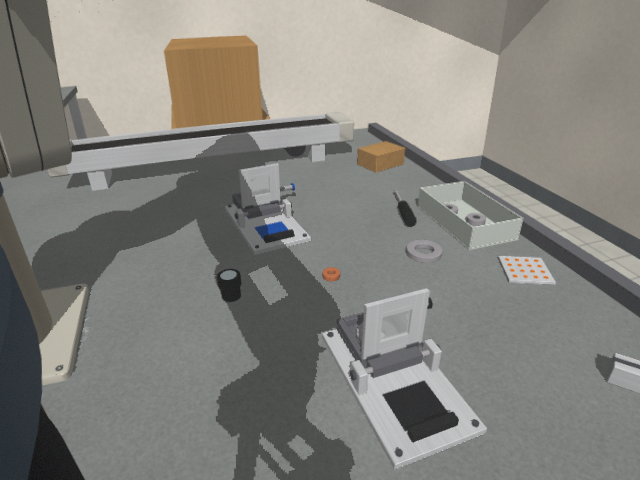

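View pics/top0.png

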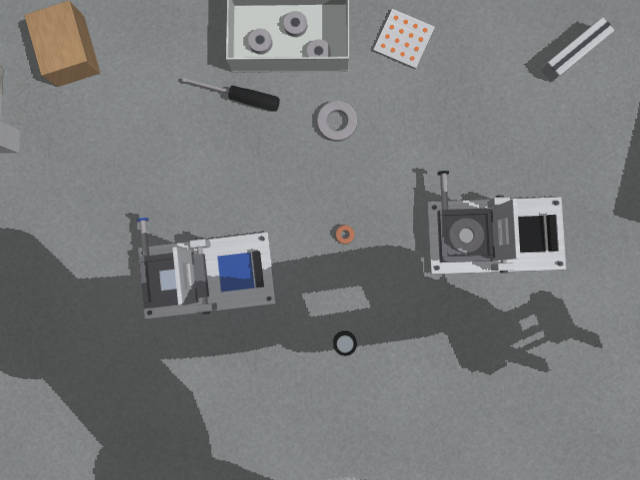

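The top view shows the ring at (466,236) in the right-hand holder, the one with the black pad. Its pin runs from about (446,205) to the end disc at (443,173), and its lid at (503,232) leans back. The left holder, with the blue pad, is empty. In the side view the loaded holder is the near one, with its base at (400,390).

```bash
python3 - <<'E'
from h import *
d=cam('top'); f=d['frame'][:,:,::-1]
s=cam('side')
cv2.imwrite('pics/z.png',cv2.resize(f[150:290,400:580],None,fx=4.4,fy=4.2,interpolation=cv2.INTER_CUBIC))
cv2.imwrite('pics/zs.png',cv2.resize(s['frame'][270:470,310:500,::-1],None,fx=3,fy=3,interpolation=cv2.INTER_CUBIC))
for n,u,v,z in[('disc',443.5,173,34),('ring',466,236,36),('bTR',562,198,10),('bBR',565,268,10),('bBL',431,275,10),('bTL',430,202,10)]: print(n,onz(d,u,v,z).round(1))
E
```

```text
disc [ 616.4 -153.9   34. ]
ring [ 514.5 -187.9   36. ]
bTR [ 580.  -353.3   10. ]
bBR [ 464.8 -355.1   10. ]
bBL [ 452.4 -137.4   10. ]
bTL [ 573.  -136.9   10. ]
```

View pics/z.png

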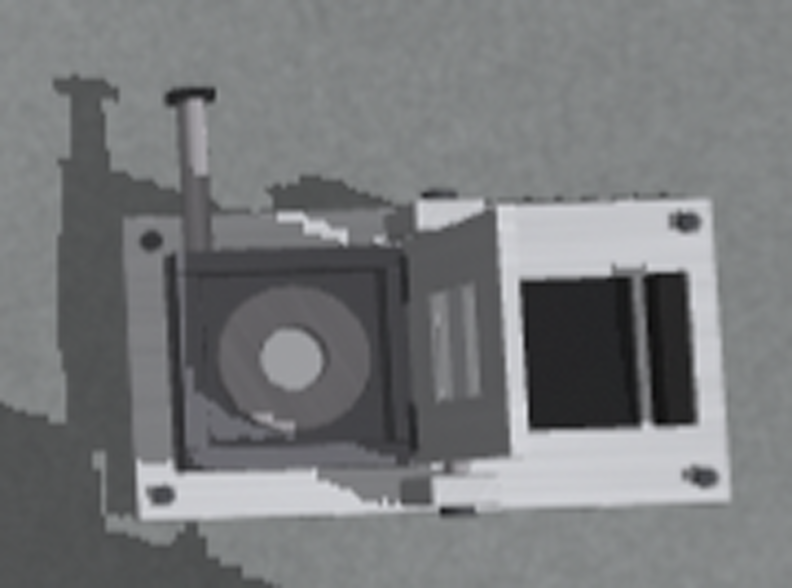

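View pics/zs.png

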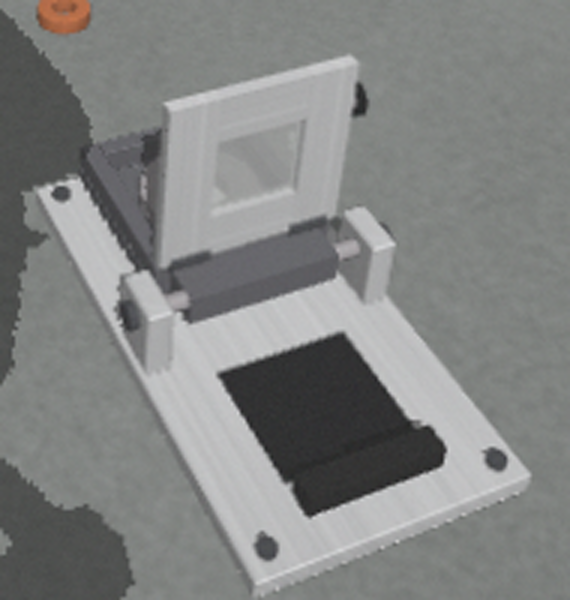

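The zooms confirm the ring in the tray (zoom 291,360) and the pin along world +x. The lid's top edge is at full-image (513,200)–(516,259) in the top view and (364,304)–(429,289) in the side view. Next I fit the pose and the lid angle.

```bash
cat >> h.py <<'E'
def tri(d,p,s,q):
    o1,r1=ray(d,*p);o2,r2=ray(s,*q)
    a=np.linalg.lstsq(np.c_[r1,-r2],o2-o1,rcond=None)[0]
    P,Q=o1+a[0]*r1,o2+a[1]*r2; return (P+Q)/2,np.linalg.norm(P-Q)
E
python3 - <<'E'
from h import *
d=cam('top');s=cam('side')
c=[onz(d,*p,10)[:2] for p in[(428.4,201),(561.4,197.1),(566.1,269.5),(432,274)]]
c=np.array(c);print(c.round(1)); m=c.mean(0)
src=np.array([[60,110],[60,-110],[-60,-110],[-60,110.]])
q=c-m; th=np.arctan2((src[:,0]*q[:,1]-src[:,1]*q[:,0]).sum(),(src*q).sum()); print('ctr',m,'yaw',th)
X=np.array([np.cos(th),np.sin(th)]);Y=np.array([-X[1],X[0]])
print('handle from base',m+X*74+Y*88)
print('ring->handle',onz(d,466.1,235.7,34)[:2]+X*74+Y*32)
e=onz(d,443.2,172.9,34)[:2];print('disc',e,'->',e-X*30, 'pinroot',onz(d,446,209.5,34))
for p,q in[((512.7,199.5),(428.7,289.3)),((515.9,259),(364.3,304.3))]:
    P,g=tri(d,p,s,q); w=P[:2]-(m+X*74+Y*88); print(P,g,'in handle',w@X,w@Y,P[2]-34)
for dx in (0,5): print(ray(s,0,0)[0])
b=[onz(s,*p,10) for p in[(485,430),(396,465)]];print('side view base corners',b)
E
```

```text
[[ 574.7 -134.3]
 [ 581.5 -352.4]
 [ 462.3 -356.8]
 [ 454.  -139. ]]
ctr [ 518.12855074 -245.62521124] yaw 0.035457308387489735
handle from base [ 588.96244908 -155.05723209]
ring->handle [ 588.01629112 -154.01982256]
disc [ 616.60587458 -153.45490924] -> [ 586.62473092 -154.51840561] pinroot [ 557.24763831 -157.22793384   34.        ]
[ 559.56453366 -228.7258728   125.66503467] 1.5375067041852912 in handle -31.990981933883784 -72.58018413547826 91.66503466607799
[ 474.90807571 -230.67383022  126.68335188] 0.1557817706831946 in handle -116.66328439413758 -71.52585596113956 92.68335188249722
[ 304.76263728 -591.36036742  444.22501706]
[ 304.76263728 -591.36036742  444.22501706]
side view base corners [array([ 577.19420546, -353.60311332,   10.        ]), array([ 462.45530828, -357.83527567,   10.        ])]
```

```bash
cat >> h.py <<'E'
H=np.array([588,-154.5,34]);TH=.0355
RH=R.from_euler('z',TH).as_matrix()
RT=RH@np.diag([1,-1,-1.])
def delta(ph):
    o=status.get_obs();Rc=R.from_rotvec(o['orientation']).as_matrix()
    return (Rc.T@(H+RH@np.array(ph,float)-o['ee_pos'])).round(1), R.from_matrix(Rc.T@RT).as_rotvec().round(4)
def inH():
    o=status.get_obs();return (RH.T@(o['ee_pos']-H)).round(1),o['ft_force'].round(1),o['width'],o['t']
E
python3 - <<'E'
from h import *
print(inH(),delta([-74,-74-45,190]))
E
```

```text
(array([-349. , -404.4,  207.4]), array([0. , 0.2, 0.3]), 87.66207668250532, 0.3) (array([ 361.7, -162.2,   17.5]), array([-5.000e-04,  1.000e-04,  3.823e-01]))
```

```bash
python3 -m inch '[[[40,-18,2,0,0,0.05,0],[80,-36,4,0,0,0.1,0],[120,-54,6,0,0,0.15,0],[160,-72,8,0,0,0.2,0],[200,-90,10,0,0,0.25,0],[240,-108,12,0,0,0.3,0],[280,-126,14,0,0,0.34,0],[320,-144,16,0,0,0.382,0],[345,-155,17,0,0,0.382,0],[361.7,-162.2,17.5,0,0,0.382,0],[361.7,-162.2,17.5,0,0,0.382,0],[361.7,-162.2,17.5,0,0,0.382,0],[361.7,-162.2,17.5,0,0,0.382,0]]]'; python3 - <<'E'
from h import *
print(inH(),delta([-74,-74-45,190]))
for th in np.radians([95,80,65,50,35,20,10,0]):
    r=62; y=-74+r*np.cos(th)-3*np.sin(th)-13.5; z=9+r*np.sin(th)+3*np.cos(th)+19
    print(round(np.degrees(th)),round(y+119),round(190-z))
E
```

```text
t: 1.6
ee_pos: [517.8, -276.9, 224.2]
orientation: [3.141, 0.055, -0.0]
ft_force: [0.6, -0.3, 0.1]
width: 0.5
grasp_force: 0.0
(array([ -74.5, -119.8,  190.2]), array([ 0.6, -0.3,  0.1]), 0.47475640830419674, 1.6) (array([ 0.5, -0.8,  0.2]), array([ 0.0001,  0.0003, -0.0004]))
95 23 100
80 39 100
65 55 105
50 69 113
35 81 124
20 89 138
10 92 148
0 94 159
```

```bash
python3 -m inch '[[[0,0,40,0,0,0,0],[0,0,80,0,0,0,0],[0,0,100,0,0,0,0],[0,-12,100,0,0,0,0],[0,-20,100,0,0,0,0],[0,-26,100,0,0,0,0],[0,-33,100,0,0,0,0],[0,-39,100,0,0,0,0],[0,-45,102,0,0,0,0],[0,-52,104,0,0,0,0],[0,-58,106,0,0,0,0],[0,-64,109,0,0,0,0],[0,-69,113,0,0,0,0],[0,-75,118,0,0,0,0],[0,-80,124,0,0,0,0],[0,-85,130,0,0,0,0],[0,-88,136,0,0,0,0],[0,-90,142,0,0,0,0],[0,-92,148,0,0,0,0],[0,-92,148,0,0,0,0]]]'; python3 -c "
from h import *
print(inH())"
```

```text
t: 3.6
ee_pos: [514.5, -183.9, 75.1]
orientation: [-3.14, -0.056, 0.003]
ft_force: [-0.9, -0.5, 0.9]
width: 0.3
grasp_force: 0.0
(array([-74.5, -26.8,  41.1]), array([-0.9, -0.5,  0.9]), 0.27990894069613326, 3.6)
```

Now press down the last 11 mm, slowly, to just past the shut height.

```bash
python3 -m inch '[[[0,0,3,0,0,0,0],[0,0,6,0,0,0,0],[0,0,8,0,0,0,0],[0,0,9,0,0,0,0],[0,0,10,0,0,0,0],[0,0,11,0,0,0,0]]]'
```

```text
t: 4.2
ee_pos: [515.1, -184.3, 65.2]
orientation: [-3.141, -0.056, -0.0]
ft_force: [-0.5, 1.4, 8.0]
width: 0.8
grasp_force: 3.7
```

```bash
python3 -m inch '[[[0,0,0.5,0,0,0,0],[0,0,1,0,0,0,0],[0,0,1,0,0,0,0]]]'; python3 -m inch '[[[0,0,-10,0,0,0,0],[0,0,-40,0,0,0,0],[0,40,-90,0,0,0,0],[0,80,-110,0,0,0,0],[0,120,-110,0,0,0,0],[0,120,-110,0,0,0,0],[0,120,-110,0,0,0,0]]]'; python3 - <<'E'
from h import *
d=cam('top');s=cam('side');print(inH())
a=cv2.resize(d['frame'][150:290,400:520,::-1],None,fx=3.2,fy=3.2,interpolation=cv2.INTER_CUBIC)
b=cv2.resize(s['frame'][270:410,310:460,::-1],None,fx=2.7,fy=3.2,interpolation=cv2.INTER_CUBIC)
cv2.imwrite('pics/c.png',np.hstack([a,b]))
E
```

```text
t: 4.5
ee_pos: [515.2, -184.3, 65.1]
orientation: [3.141, 0.056, 0.0]
ft_force: [-3.1, 2.3, 10.6]
width: 0.3
grasp_force: 5.7
t: 5.2
ee_pos: [518.9, -305.0, 174.3]
orientation: [-3.141, -0.053, -0.0]
ft_force: [-0.5, 0.0, -0.1]
width: 0.4
grasp_force: 0.0
(array([ -74.6, -146.1,  139.5]), array([0.1, 0.2, 0.3]), 0.1825663610275032, 5.3)
```

View pics/c.png

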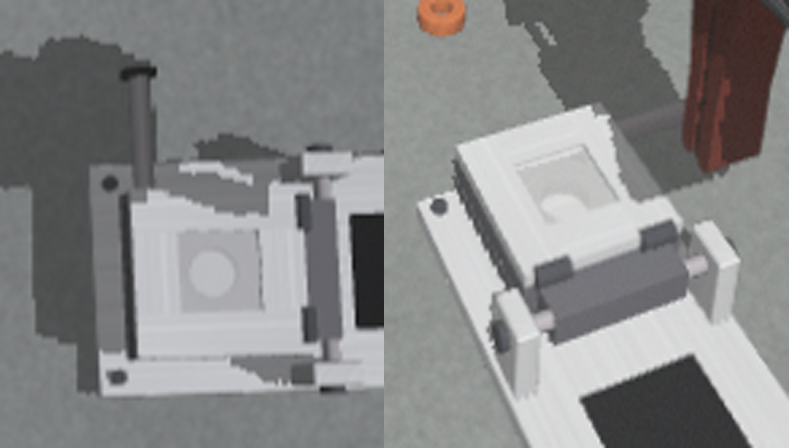

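The lid lies flat on the tray with the ring visible underneath it. The pin's disc is at about full-image (443,172), which agrees with my estimate, so I move to the pin.

```bash
python3 -m inch '[[[20,-37,0,0,0,0,60],[40,-74,0,0,0,0,60],[60,-110,0,0,0,0,60],[77,-146,0,0,0,0,60],[77,-146,0,0,0,0,60],[77,-146,40,0,0,0,60],[77,-146,75,0,0,0,60],[77,-146,75,0,0,0,60]]]'; python3 - <<'E'
from h import *
d=cam('top');s=cam('side');print(inH(),delta([3,0,0]))
a=cv2.resize(d['frame'][120:240,380:500,::-1],None,fx=3.2,fy=3.2)
b=cv2.resize(s['frame'][220:340,350:480,::-1],None,fx=3.2,fy=3.2)
cv2.imwrite('pics/g.png',np.hstack([a,b]))
E
```

```text
t: 6.1
ee_pos: [587.0, -153.8, 94.6]
orientation: [-3.138, -0.058, 0.015]
ft_force: [0.1, -0.6, -0.1]
width: 52.3
grasp_force: 0.0
(array([ 2.3, -0.7, 64.9]), array([0.1, 0.3, 0.6]), 52.73829006552227, 6.2) (array([ 0.8, -0.6, 64.9]), array([-0.0006,  0.0022,  0.0009]))
```

View pics/g.png

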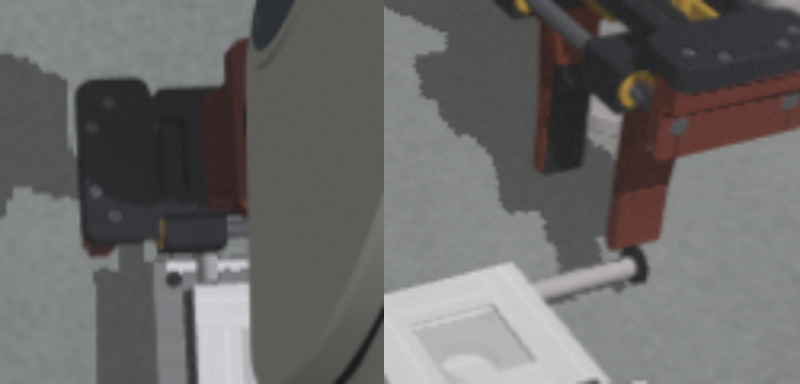

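The open fingers straddle the pin line, with the disc at crop (640,265), beyond the fingers. Descend and close.

```bash
python3 -m inch '[[[1,0,30,0,0,0,60],[1,0,50,0,0,0,60],[1,0,65,0,0,0,60],[1,0,65,0,0,0,60],[1,0,65,0,0,0,40],[1,0,65,0,0,0,25],[1,0,65,0,0,0,12],[1,0,65,0,0,0,5],[1,0,65,0,0,0,5],[1,0,65,0,0,0,5],[1,0,65,0,0,0,5]]]'; python3 -c "
from h import *
print(inH())"
```

```text
t: 7.3
ee_pos: [592.2, -153.4, 34.5]
orientation: [-3.138, -0.055, 0.0]
ft_force: [-0.2, 13.1, 4.2]
width: 9.1
grasp_force: 30.0
(array([4.2, 1. , 0.5]), array([-0.2, 13.1,  4.2]), 9.113327018397289, 7.3)
```

```bash
python3 -m inch '[[[0,-1,0,0,0,0,5],[0,-0.7,-6.9,0,0,0,5],[0,0,-13.8,0,0,0,5],[0,1.4,-20.5,0,0,0,5],[0,3.3,-27.2,0,0,0,5],[0,5.7,-33.7,0,0,0,5],[0,8.6,-40,0,0,0,5],[0,12,-45.9,0,0,0,5],[0,15.8,-51.7,0,0,0,5],[0,20.1,-57.2,0,0,0,5],[0,24.8,-62.2,0,0,0,5],[0,24.8,-62.2,0,0,0,5]]]'; python3 -c "
from h import *
print(inH())"
```

```text
t: 8.5
ee_pos: [593.2, -177.3, 98.0]
orientation: [-3.137, -0.054, 0.0]
ft_force: [-2.4, 18.7, 13.8]
width: 9.0
grasp_force: 30.0
(array([  4.4, -23. ,  64. ]), array([-2.4, 18.7, 13.8]), 8.956224024070838, 8.5)
```

```bash
python3 -m inch '[[[0,-2,-1,0,0,0,5],[0,3,-5.7,0,0,0,5],[0,8.5,-10,0,0,0,5],[0,14.2,-13.8,0,0,0,5],[0,20.2,-17.2,0,0,0,5],[0,26.5,-20.1,0,0,0,5],[0,33,-22.5,0,0,0,5],[0,39.7,-24.4,0,0,0,5],[0,46.4,-25.7,0,0,0,5],[0,53.3,-26.5,0,0,0,5],[0,60.2,-26.8,0,0,0,5],[0,60.2,-26.8,0,0,0,5]]]'; python3 -c "
from h import *
print(inH())"
```

```text
t: 9.7
ee_pos: [595.5, -241.5, 123.5]
orientation: [3.14, 0.055, 0.001]
ft_force: [0.3, 0.8, 4.8]
width: 9.1
grasp_force: 30.0
(array([  4.4, -87.2,  89.5]), array([0.3, 0.8, 4.8]), 9.148815585488208, 9.7)
```

```bash
python3 -m inch '[[[0,6.9,0.3,0,0,0,5],[0,13.8,1.1,0,0,0,5],[0,20.5,2.4,0,0,0,5],[0,27.2,4.3,0,0,0,5],[0,33.7,6.7,0,0,0,5],[0,40,9.6,0,0,0,5],[0,45.9,13,0,0,0,5],[0,51.7,16.8,0,0,0,5],[0,57.2,21.1,0,0,0,5],[0,62.2,25.8,0,0,0,5],[0,62.2,25.8,0,0,0,5]]]'; python3 -c "
from h import *
print(inH())"
```

```text
t: 10.8
ee_pos: [596.9, -303.3, 96.4]
orientation: [-3.141, -0.056, 0.002]
ft_force: [0.5, -0.4, -0.4]
width: 9.5
grasp_force: 30.0
(array([   3.6, -149. ,   62.4]), array([ 0.5, -0.4, -0.4]), 9.47042728589418, 10.8)
```

```bash
python3 -m inch '[[[0,4.7,5,0,0,0,5],[0,9,10.5,0,0,0,5],[0,12.8,16.2,0,0,0,5],[0,16.2,22.2,0,0,0,5],[0,19.1,28.5,0,0,0,5],[0,21.5,35,0,0,0,5],[0,23.4,41.7,0,0,0,5],[0,24.7,48.4,0,0,0,5],[0,25.5,55.3,0,0,0,5],[0,25.8,59,0,0,0,5],[0,25.8,61,0,0,0,5],[0,25.8,61,0,0,0,5]]]'; python3 -c "
from h import *
print(inH())"
```

```text
t: 12.0
ee_pos: [598.0, -328.9, 35.8]
orientation: [3.141, 0.056, -0.001]
ft_force: [-4.9, -2.6, 0.1]
width: 9.0
grasp_force: 30.0
(array([   3.8, -174.7,    1.8]), array([-4.9, -2.6,  0.1]), 8.96313052861854, 12.0)
```

Lower until contact shows.

```bash
python3 -m inch '[[[0,0,1,0,0,0,5],[0,0,2,0,0,0,5],[0,0,3,0,0,0,5],[0,0,3.5,0,0,0,5],[0,0,3.5,0,0,0,5]]]'
```

```text
t: 12.5
ee_pos: [598.0, -329.0, 32.6]
orientation: [3.14, 0.056, -0.0]
ft_force: [-5.3, -3.9, -0.2]
width: 9.2
grasp_force: 30.0
```

```bash
python3 -m inch '[[[0,0,0.5,0,0,0,5],[0,0,1,0,0,0,5],[0,0,1.5,0,0,0,5],[0,0,2,0,0,0,5],[0,0,2,0,0,0,5]]]'
```

```text
t: 13.0
ee_pos: [598.0, -329.1, 31.0]
orientation: [3.14, 0.056, -0.001]
ft_force: [-5.5, -1.8, 2.9]
width: 9.5
grasp_force: 30.0
```

```bash
python3 -m inch '[[[0,0,0.5,0,0,0,5],[0,0,1,0,0,0,5],[0,0,1.5,0,0,0,5],[0,0,2,0,0,0,5],[0,0,2,0,0,0,5]]]'; python3 - <<'E'
from h import *
s=cam('side')
cv2.imwrite('pics/e.png',cv2.resize(s['frame'][270:470,310:500,::-1],None,fx=3,fy=3))
E
```

```text
t: 13.5
ee_pos: [598.1, -329.1, 30.8]
orientation: [3.14, 0.057, -0.0]
ft_force: [-10.7, 0.1, 16.3]
width: 9.0
grasp_force: 30.0
```

View pics/e.png

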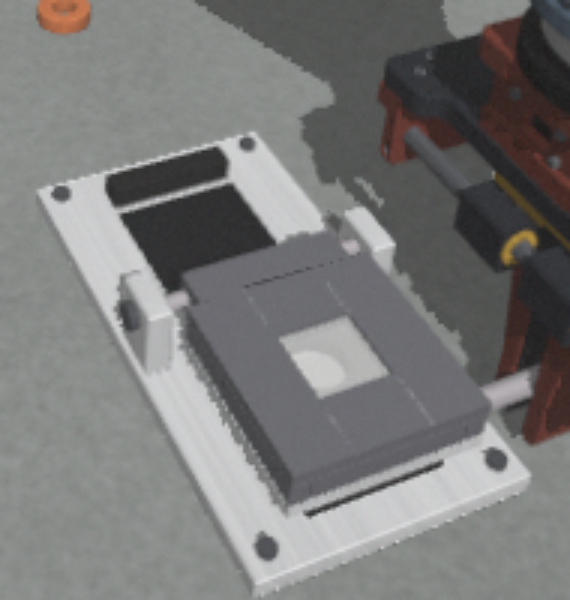

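The holder lies flat on its other side, and the contact is firm at 16 N. The ring can be seen through the tray's opening at (330,365). Release and lift.

```bash
python3 -m inch '[[[0,0,-1,0,0,0,15],[0,0,-1,0,0,0,30],[0,0,-1,0,0,0,50],[0,0,-1,0,0,0,60],[0,0,-1,0,0,0,60],[0,0,-1,0,0,0,60],[0,0,-20,0,0,0,60],[0,0,-50,0,0,0,60],[0,0,-100,0,0,0,60],[0,0,-150,0,0,0,60],[60,0,-180,0,0,0,60],[100,0,-180,0,0,0,60],[100,0,-180,0,0,0,60],[100,0,-180,0,0,0,60]]]'; python3 - <<'E'
from h import *
s=cam('side');d=cam('top')
a=cv2.resize(d['frame'][150:290,400:580,::-1],None,fx=2.2,fy=2.8)
b=cv2.resize(s['frame'][270:410,310:500,::-1],None,fx=2.1,fy=2.8)
cv2.imwrite('pics/f.png',np.hstack([a,b]))
print(inH())
E
```

```text
t: 14.95
ee_pos: [699.3, -324.3, 210.1]
orientation: [3.14, 0.058, 0.002]
ft_force: [0.1, -0.2, -0.0]
width: 52.7
grasp_force: 0.0
(array([ 102.9, -173.9,  174.7]), array([ 0.1,  0. , -0.1]), 52.4576761996764, 15.05)
```

View pics/f.png

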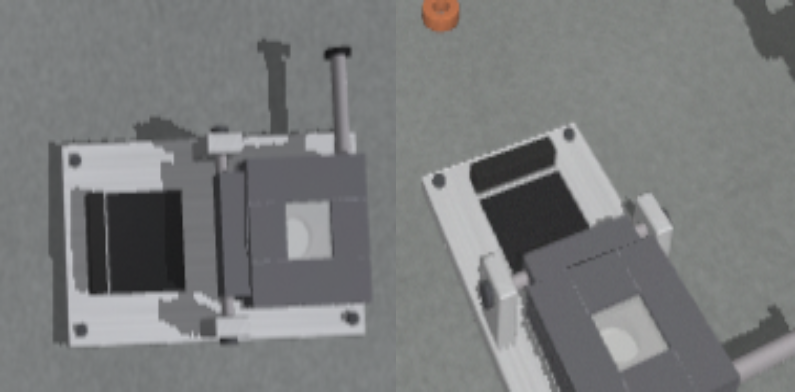

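The holder is turned over and flat with the ring inside (crop 300,235), and the gripper is clear.

```bash
python3 -c "
from h import *
print(ctrl.close_job())"
```

```text
the job is handed in; nothing more can be done
None
```

I shut the lid of the loaded holder over the ring, carried it over on its axle at a controlled speed, and released it; the last pictures show it lying flat, lid underneath, ring inside and gripper clear. The job was handed in at about 15 s, but the hand-in call did not report the verdict.

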